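# Fit the reaming cone of the citrus juicer and press it down to start

### The arm

A 6-joint arm with a two-finger parallel gripper is mounted at the origin on a cart in front of the work surface, level with it; the furniture and walls round the work are solid. World frame = base frame: x ahead of the robot, y to its left, z up, the work surface at z = 0. Lengths are in m, angles in rad, forces in N, time in s.
With the tool pointing down it reaches from about 0.35 to 0.725 m from the base axis. Payload 6 kg.
Tool frame: the origin (TCP) lies midway between the tips of the shut fingers; the grasp point (between the pads) lies 19 mm behind it; z points along the fingers, y is the line along which they close (so a half turn about z gives the same grasp; the last joint's range is limited). The gripper opens to 85 mm and grips with 20 to 120 N. Pads are 22 mm wide; open, the fingers measure 114 mm over their backs; the gripper's body (76 mm by 85 mm) begins 54 mm behind the grasp point. The pads swing forward as they close: fully open they stand 13 mm farther back than shut.
Start: joints at [-1.015, 0.04, 0.085, 0, -1.615, -0.334], TCP at [0.132, -0.585, 0.231] pointing down, gripper open.
Joint ranges: [-2.56, 2.56], [-1.29, 2.01], [-1.08, 1.49], [-3.29, 1.98], [-2.81, -0.18], [-2.99, 2.99]. Speed limits (rad/s): [2.57, 2.57, 3.01, 3.14, 3.14, 3.14].

### API

Orientations are given as a unit quaternion [x, y, z, w].
In Python, from plant import robot, cams, ticket gives the robot as it stands.
- The arm moves only by the tool send_rows, never from a script. Its argument "increments" is a list that holds one entry, the list of rows, each a list of 5 numbers: the closure, from 0 (fully open) to 1 (shut), then the shift along the tool's x, y, z in cm, then the turn about the tool's z in degrees. In form: [[[gripper, dx, dy, dz, twist], ...]]. A call has 1 to 5 rows; each row is the pose to reach, as a shift and turn from the pose commanded when the call began, along the tool's axes at that moment; what a row does not reach only later rows make up. A row lasts 1/12 s, in which the tool goes at most 41.7 mm and 7.16 degrees, less where a joint would pass 70% of its speed; a pose out of reach is approached as far as the arm can. A call with a gripper value outside its range is refused whole. The fingers move at their own pace and stop on an object; "grip_force" is the grip in N (left out, the last holds). Time passes only in rows, so rows that repeat a pose let the fingers close. It gives the time, the measured TCP pose, the force, the opening and the grip force at its end, in the units of the state.
- robot.get_state(): the state, without advancing time (a new reading comes with each control period).
- cams.capture(name): name is "scene" or "top" or "wrist"; returns a dict with "img" (480x640x3 uint8, red, green, blue), "depth" (480x640 float32, m along the optical axis (not along the pixel's ray), 0 where there is no reading), "fx", "fy", "cx", "cy" (pixels), "eye" and "attitude" of the camera in the world. Camera axes: x right, y down, z forward; pixel columns grow to the right and rows downward; lengths in m; the calibration is good to about 2 mm. A picture is of the moment at which its call begins.
- ticket.job_done(): hands the job in; it is judged then, once.
Trained networks look in the newest picture that a camera, given by its name, has taken for a name from the list of things; names that differ only in an ending like _2 or _b are one class to them, and where a whole thing is asked for, a point or a joint stands for the part that bears it (a point fixed in the world has none). Each returns a list of dicts, best first, with "p" (0 to 1); they miss things now and then, are a little off and sometimes report something else, mostly with a low value. They report only what shows in the picture. A call takes as long as a camera call. They do not tell look-alikes from the thing itself.
- cams.find_in(camera, query): "point" ([row, column] in pixels, amid what is visible of it).
- cams.masks_of(camera, query): "mask" (480x640 bool, what is visible of it) and "point" ([row, column] in pixels, amid what is visible of it).
- cams.pinpoint(camera, query): "point" ([row, column] in pixels: a listed point, or the origin of a listed thing).
The state is a dict: "time_s": time; "joint_positions": joint angles; "dq": joint speeds; "joint_efforts": joint torques, N m; "tool_pos": TCP position; "tool_rot": TCP orientation; "force": force on the tool from outside, world axes, zero at the start; "moment": the same for the moment, N m; "width": finger opening in m; "grasp_force": force on a finger pad.
Only numpy, scipy, OpenCV 4.12 (cv2) and the standard library are available. Lean on these libraries where they do the work, as an engineer would, in place of code of your own. Each camera call takes 0.05 s, during which the arm holds its last target. There are 200 camera calls.

### The job

Put the dark grey reaming cone back on the citrus juicer: lower its stem into the neck in the middle of the strainer, turn it until the stem meshes with the drive in there and drops fully home. Then press the cone down against its spring as far as it goes, as for juicing, and finish like that, still gripping the cone and keeping it pressed; leave the glass under the spout and the other things on the worktop where they are.

Things in the scene. Friction and masses are not known exactly. Their poses are not given: they have to be found in the camera images.
- cone: Reaming cone, loose, dark grey plastic, a ribbed bullet standing upright on its open end, 76 mm high, 80 to 160 g. Straight part 10 to 46 mm above the bottom: 53 mm across the ribs, 49 mm between them; dome above, 58 mm wide flange in the lowest 5 mm. Eight ribs 45 degrees apart: the four long ones, up to the tip, lie along its x and y. Origin: centre of the bottom rim, z up through the tip.
- stem_tip (a point): Lower end of the cone's stem, on its axis, 2 mm above its bottom rim; axes as the cone's. The white stem stands in the cone's hollow (44 mm wide, 42 mm deep): a cross 22 mm across both ways, arms 5 mm thick, along x and y, so under the four long ribs; its last 3 mm are only 17 mm across.
- juicer: Electric citrus juicer, fixed: steel motor base 150 mm wide, pale juice bowl on it with its rim 142 mm above the worktop, spout reaching 126 mm from the axis towards -x. In the bowl a dark strainer, 122 mm wide inside, floor at 122 mm, rim at 138 mm above the worktop. Origin: on the axis, at the worktop; z up.
- neck (a point): Centre of the mouth of the upright round neck in the middle of the strainer, 162 mm above the worktop, 40 mm above the strainer's floor. Outside 34 mm wide (39 mm at the flared mouth), bore 26 mm (31 mm at the mouth). The hollow cone goes over the neck while its stem goes down the bore. z up.
- coupling (a point): Floor of the drive coupling in the neck, 30 mm below the mouth while not pressed; turns and sinks with it. On it stand four pale dogs 12 mm tall and between them a cross of slots 8 mm wide along this point's x and y. With the stem's arms within 8 degrees of the slots its end drops to this floor. Starts at any angle; turns stiffly (0.25 N m), so pressing lightly and turning finds the slots.
- press_switch (a joint): Spring travel of the drive and start switch, in m: 0 up, 0.005 fully pressed down. The spring takes about 4 N to start moving and 9 N at the bottom. With the stem home the cone's bottom rim is 130 mm above the worktop, fully pressed 125 mm.
- juice_glass: Drinking glass, loose, 80 mm wide and 88 mm high, standing under the juicer's spout. Origin: centre of its base.
- peeler_1: Vegetable peeler, loose, 170 mm long, lying on the worktop at the left. Origin: its middle.
- teaspoon_1: Teaspoon, loose, 130 mm long, lying on the worktop at the left beside the peeler. Origin: its middle.
- glass_2: Drinking glass, loose, 80 mm wide and 88 mm high, standing at the left in front of the mills. Origin: centre of its base.
Not all that is in view belongs to the job. What is shaped like the cone but yellow is not meant.

How it is judged:
By the outcome, as a careful person would: the job done as asked, in the order asked, and still so for the second after the job is handed in, while the arm keeps its last pose, push and grip.
It also fails if it takes over 45 s, if anything falls off the work surface, if the arm or the gripper's body presses on something with over 40 N, if the wrist force passes 120 N, or if a joint passes its speed limit or range.

## Working session

There is one attempt and no reset: what is moved stays moved. The work goes in short steps, Python scripts to look and compute and a tool call to move; the robot and the scene stay as the last step left them, time stands still between calls to the robot, and variables do not carry over. Pictures are saved under pics/ and viewed, at most 10 in all, crops included, and the job is handed in when it is done.

Besides the shell and the picture viewer there is one more tool, called after "Request:" by a JSON object that holds its "name" and its "arguments". send_rows: Moves the arm, as the interface text tells. Its arguments: {"type":"object","properties":{"increments":{"type":"array"},"grip_force":{"type":"number"}},"required":["increments"]}

```bash
mkdir -p pics; cat > h.py <<'E'
import numpy as np, cv2
from scipy.spatial.transform import Rotation as R
from plant import robot, cams, ticket
def Rot(c):
    a=np.array(c["attitude"]); return a if a.shape==(3,3) else R.from_quat(a).as_matrix()
def unproj(c,v,u,d=None):
    v=np.asarray(v,float);u=np.asarray(u,float)
    if d is None: d=c["depth"][v.astype(int),u.astype(int)]
    p=np.stack([(u-c["cx"])/c["fx"]*d,(v-c["cy"])/c["fy"]*d,d],-1)
    return p@Rot(c).T+np.array(c["eye"])
def ray_z(c,v,u,z):
    e=np.array(c["eye"]); q=unproj(c,v,u,1.0)-e
    return e+q*(z-e[2])/q[2]
def save(c,n,crop=None,s=1):
    i=c["img"][:,:,::-1]
    if crop: a,b,x,y=crop; i=i[a:b,x:y]
    cv2.imwrite(n,cv2.resize(i,None,fx=s,fy=s,interpolation=cv2.INTER_CUBIC))
E
python3 - <<'E'
from h import *
print(robot.get_state())
for n in("scene","top"):
    c=cams.capture(n); save(c,f"pics/{n}1.png"); print(n,c["eye"],c["attitude"],c["fx"])
    for q in("cone","juicer","neck","coupling","juice_glass","stem_tip"):
        for r in cams.pinpoint(n,q):
            v,u=r["point"]; v=min(max(v,0),479);u=min(max(u,0),639)
            print(q,round(r["p"],2),np.round([v,u]),unproj(c,v,u).round(3))
E
```

```text
{'time_s': 0.0, 'joint_positions': array([-1.01531467e+00,  4.08018156e-02,  8.38034482e-02, -4.49456068e-04,
       -1.61547484e+00, -3.33697876e-01]), 'dq': array([ 9.20557149e-05,  1.21532965e-03,  6.63199447e-04, -1.22815845e-04,
       -5.76158213e-04,  2.88493905e-04]), 'joint_efforts': array([-7.28580726e-04, -3.68207359e+01,  3.47418308e+01,  6.93232164e+00,
       -5.28108751e-03, -1.16992896e-05]), 'tool_pos': array([ 0.13198776, -0.58497332,  0.23028325]), 'tool_rot': array([-1.10674505e-01,  9.93856328e-01,  8.53491462e-04, -1.57915353e-04]), 'force': array([1.01672046, 1.10289772, 0.53522297]), 'moment': array([-0.00518104,  0.01628005, -0.0144677 ]), 'grasp_force': 0.0, 'width': 0.0854653984851189}
scene [-0.12597669  0.59775273  0.75688304] [-0.4527982   0.78648962 -0.36753045  0.20329593] 455.2060291474951
cone 0.87 [316. 273.] [0.437 0.352 0.032]
cone 0.84 [258. 297.] [0.573 0.22  0.024]
cone 0.82 [276. 253.] [0.565 0.338 0.03 ]
cone 0.78 [322. 317.] [0.378 0.281 0.031]
cone 0.55 [288. 300.] [0.485 0.262 0.023]
juicer 0.91 [243. 361.] [0.508 0.085 0.062]
neck 0.9 [18
[... 424 characters left out ...]
 [195. 332.] [0.586 0.211 0.068]
cone 0.83 [284. 302.] [0.405 0.269 0.077]
cone 0.81 [243. 319.] [0.489 0.235 0.073]
cone 0.69 [257. 274.] [0.459 0.325 0.075]
cone 0.59 [197. 273.] [0.581 0.33  0.07 ]
juicer 0.7 [211. 414.] [0.549 0.054 0.123]
neck 0.73 [239. 318.] [0.495 0.239 0.076]
neck 0.67 [197. 428.] [0.575 0.03  0.131]
coupling 0.41 [199. 425.] [0.57  0.035 0.132]
juice_glass 0.68 [264. 431.] [ 0.451 -0.001  0.01 ]
stem_tip 0.98 [198. 277.] [0.578 0.322 0.068]
stem_tip 0.95 [253. 268.] [0.467 0.337 0.078]
stem_tip 0.9 [192. 334.] [0.591 0.206 0.074]
stem_tip 0.84 [241. 318.] [0.493 0.237 0.074]
stem_tip 0.59 [288. 305.] [0.398 0.263 0.073]
stem_tip 0.55 [242. 318.] [0.491 0.237 0.076]
```

View pics/scene1.png

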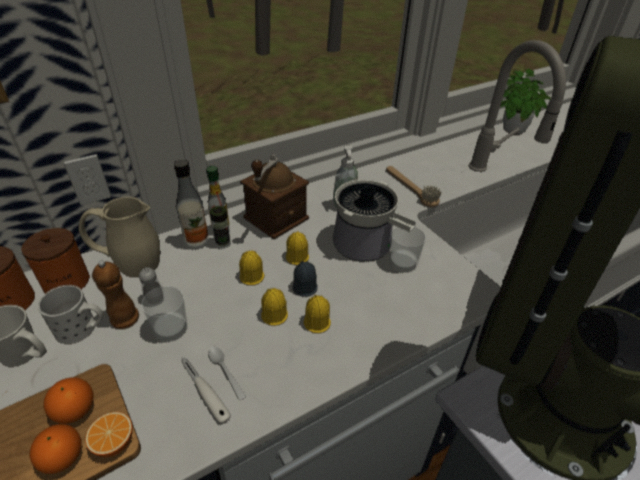

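View pics/top1.png

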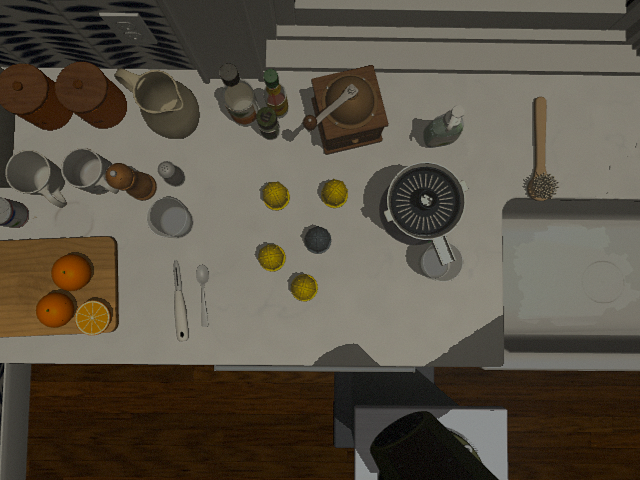

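The top picture shows the choice clearly. Candidates (scene px, row/col): yellow (266,251), (247,297), (306,274), (313,317); dark (277,304), which is (239,317) in top. By its colour I choose the dark one and check it close up. The juicer is at top (200,425), with the glass at (261,436).

```bash
python3 - <<'E'
from h import *
c=cams.capture("top"); d=c["depth"]
V,U=np.mgrid[0:480,0:640]; P=unproj(c,V,U,d)
a,b=(c["img"][215:262,295:342],c["img"][155:245,375:475])
f=lambda i:cv2.resize(i,(400,400),interpolation=cv2.INTER_CUBIC)
cv2.imwrite("pics/crop1.png",np.hstack([f(a),f(b)])[:,:,::-1])
def blob(m):
    p=P[m];return p.mean(0).round(4),p.min(0).round(3),p.max(0).round(3),m.sum()
reg=(abs(P[...,0]-.489)<.045)&(abs(P[...,1]-.238)<.045)
for z in(.02,.05,.062):print("cone",z,blob(reg&(P[...,2]>z)&(P[...,2]<.1)))
for x,y in((.586,.21),(.405,.266),(.463,.333),(.58,.325)):
    m=(np.hypot(P[...,0]-x,P[...,1]-y)<.05)&(P[...,2]>.055);print("yel",blob(m)[0])
m=(np.hypot(P[...,0]-.572,P[...,1]-.032)<.03)&(P[...,2]>.145);print("neck",blob(m))
m=(np.hypot(P[...,0]-.572,P[...,1]-.032)<.1)&(P[...,2]>.134)&(P[...,2]<.15);
(cx,cy),r=cv2.minEnclosingCircle(P[m][:,:2].astype(np.float32));print("rim",blob(m),cx,cy,r)
E
```

```text
cone 0.02 (array([0.4979, 0.2397, 0.0638]), array([0.474, 0.213, 0.021]), array([0.525, 0.265, 0.082]), np.int64(478))
cone 0.05 (array([0.4987, 0.2397, 0.0658]), array([0.475, 0.216, 0.05 ]), array([0.525, 0.265, 0.082]), np.int64(436))
cone 0.062 (array([0.4997, 0.2397, 0.07  ]), array([0.479, 0.218, 0.062]), array([0.521, 0.26 , 0.082]), np.int64(295))
yel [0.5963 0.2055 0.0672]
yel [0.4035 0.2438 0.9017]
yel [0.4609 0.3353 0.067 ]
yel [0.5899 0.3286 0.0673]
neck (array([0.5671, 0.0342, 0.1588]), array([0.549, 0.017, 0.145]), array([0.585, 0.054, 0.167]), np.int64(209))
rim (array([0.5715, 0.0299, 0.1396]), array([ 0.493, -0.044,  0.134]), array([0.64 , 0.116, 0.15 ]), np.int64(1178)) 0.5690005421638489 0.03646491840481758 0.08351926505565643
```

View pics/crop1.png

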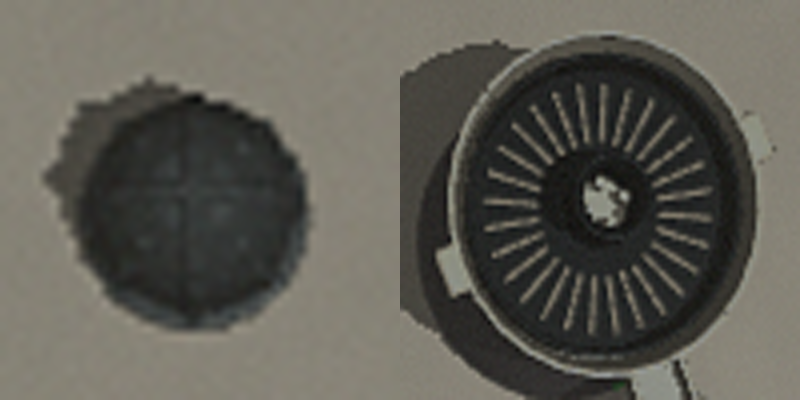

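The left crop shows the dark ribbed cone with its long ribs nearly along the image axes (crop 185,185). The right crop shows the pale dogs inside the neck (605,200). Now moving.

Request:
{"name": "send_rows", "arguments": {"increments": [[[0,-38,26,0,12.7],[0,-38,26,0,12.7],[0,-38,26,0,12.7],[0,-38,26,0,12.7],[0,-38,26,0,12.7]]]}}

```text
time_s: 1.17
tool_pos: [0.2726, -0.4335, 0.2315]
tool_rot: [0.0, 1.0, -0.0, 0.0]
force: [1.1, -0.3, -0.6]
width: 0.0853
grasp_force: 0.0
```

Request:
{"name": "send_rows", "arguments": {"increments": [[[0,-17,23,0,0],[0,-17,23,0,0],[0,-17,23,0,0],[0,-17,23,0,0],[0,-17,23,0,0]]]}}

```text
time_s: 1.58
tool_pos: [0.3964, -0.2655, 0.2318]
tool_rot: [-0.0, 1.0, -0.0, 0.001]
force: [1.1, -1.5, -0.4]
width: 0.0851
grasp_force: 0.0
```

Request:
{"name": "send_rows", "arguments": {"increments": [[[0,-4,45,0,0],[0,-4,45,0,0],[0,-4,45,0,0],[0,-4,45,0,0],[0,-4,45,0,0]]]}}

```text
time_s: 2.0
tool_pos: [0.4137, -0.058, 0.2318]
tool_rot: [-0.0, 1.0, 0.0, 0.001]
force: [0.8, -0.3, 0.2]
width: 0.0854
grasp_force: 0.0
```

Request:
{"name": "send_rows", "arguments": {"increments": [[[0,-4,24,0,0],[0,-4,24,0,0],[0,-4,24,0,0],[0,-4,24,0,0],[0,-4,24,0,0]]]}}

```text
time_s: 2.42
tool_pos: [0.448, 0.1479, 0.2319]
tool_rot: [-0.0, 1.0, 0.0, 0.001]
force: [1.0, -0.9, 0.4]
width: 0.0853
grasp_force: 0.0
```

Request:
{"name": "send_rows", "arguments": {"increments": [[[0,-5.2,9.2,0,0],[0,-5.2,9.2,0,0],[0,-5.2,9.2,0,0],[0,-5.2,9.2,0,0],[0,-5.2,9.2,0,0]]]}}

```text
time_s: 2.83
tool_pos: [0.5003, 0.2384, 0.2302]
tool_rot: [-0.001, 1.0, -0.001, -0.001]
force: [-0.3, -1.0, -0.1]
width: 0.0855
grasp_force: 0.0
```

```bash
python3 - <<'E'
from h import *
c=cams.capture("wrist"); save(c,"pics/w1.png"); np.savez("w1.npz",**c)
s=robot.get_state(); print(s["tool_pos"],s["joint_positions"].round(2),c["eye"],c["attitude"],c["fx"])
d=c["depth"];V,U=np.mgrid[0:480,0:640]; P=unproj(c,V,U,d)
m=(np.hypot(P[...,0]-.5,P[...,1]-.24)<.05)&(d>0)&(P[...,2]<.1)
for lo,hi in((.004,.02),(.02,.045),(.05,.06),(.06,.07),(.07,.09)):
    p=P[m&(P[...,2]>lo)&(P[...,2]<hi)]
    if len(p): print(lo,p.mean(0).round(4),p.min(0).round(4),p.max(0).round(4),len(p))
E
```

```text
[0.50018741 0.23763783 0.23096208] [ 0.81 -0.08 -0.04  0.   -1.62 -2.38] [0.42110822 0.23881128 0.37232583] [0.69823917 0.69862596 0.1097203  0.11110939] 395.34401046677107
0.004 [0.4824 0.2399 0.0071] [0.4722 0.2126 0.004 ] [0.5016 0.2685 0.0198] 358
0.02 [0.4802 0.2398 0.0326] [0.4739 0.2144 0.0203] [0.4994 0.2666 0.045 ] 216
0.05 [0.4905 0.2401 0.056 ] [0.4749 0.2158 0.05  ] [0.5241 0.2658 0.06  ] 577
0.06 [0.4967 0.2405 0.0657] [0.4779 0.218  0.06  ] [0.5223 0.2626 0.07  ] 1110
0.07 [0.4993 0.2406 0.0735] [0.4847 0.2257 0.07  ] [0.5155 0.2572 0.0791] 847
```

View pics/w1.png

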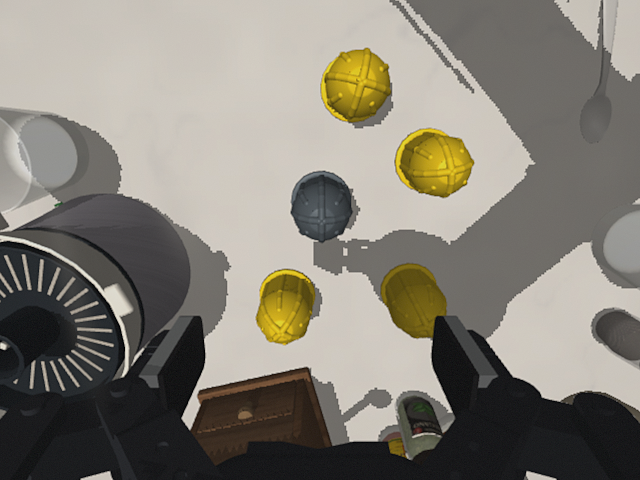

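The wrist view shows the dark cone at (205,321) with its long ribs aligned to the image axes, and room for the fingers on both sides. Descend and grip.

Request:
{"name": "send_rows", "arguments": {"increments": [[[0,0,0.2,4,0],[0,0,0.2,8,0],[0,0,0.2,12,0],[0,0,0.2,15,0],[0,0,0.2,15,0]]]}}

```text
time_s: 3.3
tool_pos: [0.4967, 0.2365, 0.0746]
tool_rot: [0.001, 1.0, -0.003, -0.005]
force: [-2.3, -0.5, -0.9]
width: 0.0857
grasp_force: 0.0
```

Request:
{"name": "send_rows", "arguments": {"increments": [[[0,0,0,2.5,0],[0,0,0,4.5,0],[0,0,0,6.2,0],[0,0,0,6.6,0],[0,0,0,6.6,0]]]}}

```text
time_s: 3.72
tool_pos: [0.5005, 0.2393, 0.0166]
tool_rot: [0.0, 1.0, 0.0, 0.0]
force: [-0.6, 1.0, 0.2]
width: 0.0856
grasp_force: 0.0
```

```bash
python3 - <<'E'
from h import *
s=robot.get_state(); print(s["tool_pos"],s["force"],s["width"])
E
```

```text
[0.50054908 0.23926193 0.01658101] [-0.55350372  1.03212146  0.21220208] 0.08564903858828951
```

Request:
{"name": "send_rows", "arguments": {"increments": [[[0.5,0,0,0.1,0],[1,0,0,0.1,0],[1,0,0,0.1,0],[1,0,0,0.1,0],[1,0,0,0.1,0]]], "grip_force": 50}}

```text
time_s: 4.13
tool_pos: [0.5013, 0.2403, 0.0167]
tool_rot: [-0.0, 1.0, 0.001, 0.001]
force: [-0.1, 0.3, 6.2]
width: 0.051
grasp_force: 51.6
```

Request:
{"name": "send_rows", "arguments": {"increments": [[[1,0,0,0,0],[1,0,0,0,0],[1,0,0,0,0],[1,0,0,0,0]]]}}

```text
time_s: 4.47
tool_pos: [0.5013, 0.2403, 0.0167]
tool_rot: [-0.0, 1.0, 0.001, 0.001]
force: [-1.8, -0.5, 6.6]
width: 0.0511
grasp_force: 51.6
```

Request:
{"name": "send_rows", "arguments": {"increments": [[[1,0,0,-3,0],[1,0,0,-7,0],[1,0,0,-11,0],[1,0,0,-15,0],[1,0,0,-19,0]]]}}

```text
time_s: 4.88
tool_pos: [0.4999, 0.2393, 0.2068]
tool_rot: [-0.0, 1.0, 0.0, 0.0]
force: [1.2, 0.8, -0.9]
width: 0.0516
grasp_force: 52.4
```

Request:
{"name": "send_rows", "arguments": {"increments": [[[1,0,-2,-2.3,0],[1,-2,-6,-2.3,0],[1,-2,-10,-2.3,0],[1,-2,-12,-2.3,0],[1,-2,-12,-2.3,0]]]}}

```text
time_s: 5.3
tool_pos: [0.5204, 0.1161, 0.2284]
tool_rot: [0.002, 1.0, 0.0, 0.001]
force: [0.9, 0.4, 0.1]
width: 0.0511
grasp_force: 52.4
```

```bash
python3 - <<'E'
from h import *
s=robot.get_state(); print(s["tool_pos"],s["force"],s["width"],s["joint_positions"].round(2))
c=cams.capture("wrist"); save(c,"pics/w2.png"); np.savez("w2.npz",**c)
for q in("neck","coupling","stem_tip","cone"):
    for r in cams.pinpoint("wrist",q):
        v,u=r["point"]; print(q,r["p"],v,u,ray_z(c,v,u,.162).round(4),ray_z(c,v,u,.132).round(4))
V,U=np.mgrid[0:480,0:640]
for n in("scene","top"):
    c=cams.capture(n); np.savez(n+"2.npz",**c)
    for r in cams.pinpoint(n,"neck"): print(n,r["p"],r["point"],ray_z(c,*r["point"],.162).round(4))
    for r in cams.pinpoint(n,"cone"): print(n,r["p"],r["point"],ray_z(c,*r["point"],.225).round(4),unproj(c,*r["point"]).round(3))
E
```

```text
[0.52039532 0.11613176 0.2284436 ] [0.94579779 0.44597481 0.11413465] 0.051054318594196284 [ 0.6  -0.14 -0.09  0.   -1.62 -2.17]
neck 0.9 331.7 185.9 [0.5652 0.037  0.162 ] [0.5831 0.0255 0.132 ]
coupling 0.92 307.8 199.4 [0.5493 0.0466 0.162 ] [0.5649 0.0365 0.132 ]
stem_tip 0.94 136.5 562.5 [0.453  0.2412 0.162 ] [0.4547 0.2592 0.132 ]
stem_tip 0.86 60.8 497.0 [0.4175 0.203  0.162 ] [0.4141 0.2155 0.132 ]
stem_tip 0.71 268.6 533.6 [0.5254 0.2385 0.162 ] [0.5376 0.256  0.132 ]
stem_tip 0.67 276.3 407.4 [0.5298 0.1673 0.162 ] [0.5427 0.1746 0.132 ]
cone 0.95 299.8 319.1 [0.5444 0.1168 0.162 ] [0.5594 0.1169 0.132 ]
cone 0.92 276.8 406.4 [0.5301 0.1667 0.162 ] [0.543  0.1739 0.132 ]
cone 0.85 270.5 528.6 [0.5266 0.2358 0.162 ] [0.5389 0.253  0.132 ]
cone 0.8 139.9 564.4 [0.4547 0.2425 0.162 ] [0.4567 0.2606 0.132 ]
cone 0.61 64.2 494.4 [0.419 0.202 0.162] [0.4158 0.2143 0.132 ]
scene 0.77 [190.6, 365.4] [0.5643 0.0431 0.162 ]
scene 0.97 [320.8, 320.4] [0.2433 0.3605 0.225 ] [0.372 0.278 0.039]
scene 0.85 [192.2, 347.3] [0.5048 0.1378 0.225 ] [0.5   0.142 0.229]
scene 0.85 [274.1, 254.0] [0.3821 0.4048 0.225 ] [0.568 0.334 0.031]
scene 0.71 [314.1, 275.2] [0.2883 0.413  0.225 ] [0.437 0.347 0.034]
scene 0.61 [258.1, 293.3] [0.3842 0.3298 0.225 ] [0.583 0.226 0.018]
top 0.7 [193.7, 333.1] [0.5626 0.2126 0.225 ] [0.503 0.222 0.578]
top 0.59 [197.7, 271.5] [0.5542 0.3191 0.225 ] [0.579 0.333 0.071]
```

View pics/w2.png

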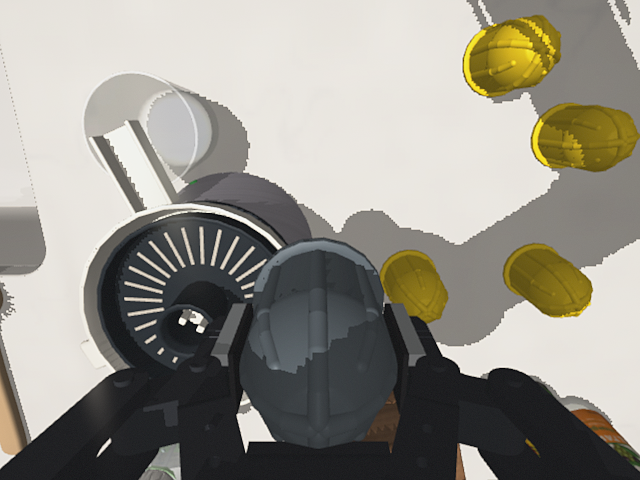

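The cone is held upright with a long rib facing the camera (column 319). The neck mouth is at (322,187) and its pale dogs are visible at about (320,193). Next I measure the neck axis and dog angles.

```bash
python3 - <<'E'
from h import *
c=dict(np.load("w2.npz")); V,U=np.mgrid[0:480,0:640]; P=unproj(c,V,U,c["depth"])
sub=(U<245)&(V<365)
m=sub&(P[...,2]>.157)&(P[...,2]<.17)&(np.hypot(P[...,0]-.567,P[...,1]-.036)<.03)
p=P[m]; print("mouth",len(p),p.mean(0),p.min(0),p.max(0))
(x,y),(a,b),_=cv2.fitEllipse(cv2.convexHull(p[:,:2].astype(np.float32))); print("ell",x,y,a,b)
# bowl rim outer
m=(U<300)&(P[...,2]>.134)&(P[...,2]<.15)&(abs(np.hypot(P[...,0]-.567,P[...,1]-.036)-.07)<.015)
q=P[m][:,:2]; A=np.c_[2*q,np.ones(len(q))]; s=np.linalg.lstsq(A,(q**2).sum(1),rcond=None)[0]; print("rim",s[:2],np.sqrt(s[2]+s[0]**2+s[1]**2),len(q))
# rectified view of plane z=.144
N=500; g=np.linspace(-.02,.02,N); X,Y=np.meshgrid(g+.567,g+.036)
def rect(c,z):
    pc=(np.stack([X,Y,np.full_like(X,z)],-1)-c["eye"])@Rot(c)
    return cv2.remap(c["img"],(pc[...,0]/pc[...,2]*c["fx"]+c["cx"]).astype(np.float32),(pc[...,1]/pc[...,2]*c["fy"]+c["cy"]).astype(np.float32),cv2.INTER_LINEAR)
t=dict(np.load("top2.npz"))
o=np.vstack([np.hstack([cv2.resize(rect(c,.144),(390,390)),cv2.resize(rect(t,.144),(390,390))])])
cv2.imwrite("pics/rect.png",o[:,:,::-1])
E
```

```text
mouth 1074 [0.56530724 0.03048328 0.16053063] [0.54710697 0.01748047 0.15702574] [0.58487562 0.05324623 0.16341252]
ell 0.5653759837150574 0.03563731536269188 0.03518107160925865 0.03863378241658211
rim [0.56639879 0.03547848] 0.06938930713661669 5371
```

View pics/rect.png

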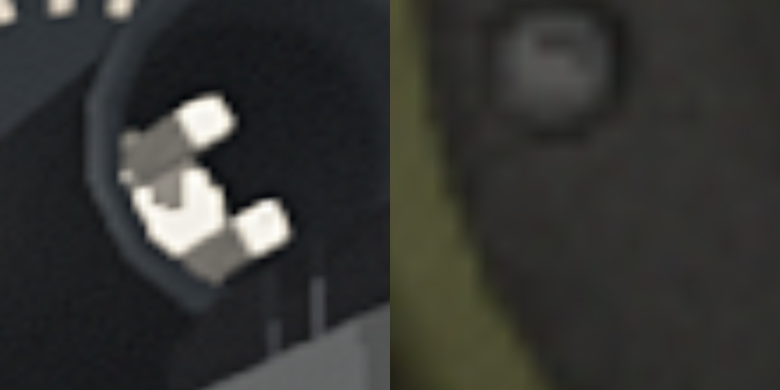

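Request:
{"name": "send_rows", "arguments": {"increments": [[[1,-2,-3,0,7],[1,-4.6,-6,0,14],[1,-4.6,-8,0,21],[1,-4.6,-8,0,28],[1,-4.6,-8,0,28]]]}}

```text
time_s: 6.27
tool_pos: [0.5665, 0.0386, 0.2269]
tool_rot: [0.245, 0.97, -0.0, -0.0]
force: [-0.8, -0.2, -0.8]
width: 0.0511
grasp_force: 52.5
```

```bash
python3 - <<'E'
from h import *
s=robot.get_state(); print(s["tool_pos"],s["tool_rot"],s["force"],s["joint_positions"].round(2))
w=dict(np.load("w2.npz")) ; V,U=np.mgrid[0:480,0:640]; P=unproj(w,V,U,w["depth"])
m=(U>235)&(U<400)&(V>235)&(V<440)&(P[...,2]>.2)&(P[...,2]<.30)
# held cone at w2 : tcp (.5204,.1161,.2284)
for lo in np.arange(.205,.295,.01):
    p=P[m&(P[...,2]>lo)&(P[...,2]<lo+.01)]
    if len(p): print(lo.round(3),len(p),p.min(0).round(4),p.max(0).round(4))
c=cams.capture("top"); save(c,"pics/t3.png"); c=cams.capture("scene"); save(c,"pics/s3.png",(100,280,270,510),3)
E
```

```text
[0.5665266  0.03860636 0.22691287] [ 2.44907923e-01  9.69546255e-01 -2.41812407e-04 -3.32728644e-04] [-0.77179838 -0.15991399 -0.75133267] [ 0.42 -0.04 -0.01 -0.   -1.61 -2.49]
0.205 383 [0.4903 0.0875 0.2115] [0.5232 0.1447 0.215 ]
0.215 2385 [0.4902 0.0877 0.215 ] [0.5232 0.1444 0.225 ]
0.225 1041 [0.4924 0.0851 0.225 ] [0.5184 0.1471 0.235 ]
0.235 1708 [0.4924 0.0856 0.235 ] [0.5176 0.147  0.245 ]
0.245 1867 [0.4923 0.0873 0.245 ] [0.5177 0.1451 0.255 ]
0.255 3550 [0.4924 0.0894 0.255 ] [0.5319 0.1432 0.265 ]
0.265 5376 [0.4942 0.0903 0.265 ] [0.5348 0.1419 0.275 ]
0.275 8216 [0.4982 0.096  0.275 ] [0.5324 0.1366 0.285 ]
0.285 2573 [0.5066 0.1043 0.285 ] [0.525  0.1285 0.2903]
```

View pics/s3.png

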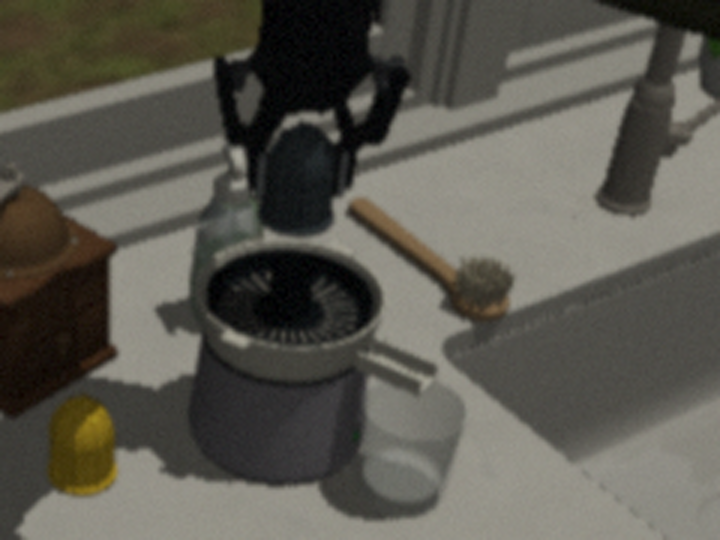

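The scene crop shows the cone held upright over the strainer, with the glass and spout untouched at (440,400). Lower with a small lateral correction.

Request:
{"name": "send_rows", "arguments": {"increments": [[[1,-0.2,-0.27,0,0],[1,-0.2,-0.27,1.5,0],[1,-0.2,-0.27,3,0],[1,-0.2,-0.27,4,0],[1,-0.2,-0.27,4,0]]]}}

```text
time_s: 6.78
tool_pos: [0.5656, 0.0367, 0.1846]
tool_rot: [0.241, 0.971, -0.001, -0.002]
force: [-0.2, 0.1, -1.8]
width: 0.0511
grasp_force: 52.5
```

Request:
{"name": "send_rows", "arguments": {"increments": [[[1,0,0,0.6,0],[1,0,0,1.2,0],[1,0,0,1.8,0],[1,0,0,2.2,0],[1,0,0,2.2,0]]]}}

```text
time_s: 7.2
tool_pos: [0.5664, 0.0363, 0.1642]
tool_rot: [0.242, 0.97, -0.0, -0.001]
force: [-0.2, -0.6, -0.7]
width: 0.0512
grasp_force: 52.5
```

Request:
{"name": "send_rows", "arguments": {"increments": [[[1,0,0,0.3,0],[1,0,0,0.6,0],[1,0,0,0.8,0],[1,0,0,0.8,0]]]}}

```text
time_s: 7.53
tool_pos: [0.5666, 0.0362, 0.1568]
tool_rot: [0.242, 0.97, -0.0, -0.0]
force: [0.2, 1.1, -1.2]
width: 0.0511
grasp_force: 52.5
```

Request:
{"name": "send_rows", "arguments": {"increments": [[[1,0,0,0.3,0],[1,0,0,0.6,0],[1,0,0,0.6,0]]]}}

```text
time_s: 7.78
tool_pos: [0.5665, 0.0363, 0.1505]
tool_rot: [0.242, 0.97, -0.0, -0.001]
force: [-0.9, -0.4, -1.3]
width: 0.0511
grasp_force: 52.5
```

```bash
python3 - <<'E'
from h import *
s=robot.get_state(); print(s["tool_pos"],s["tool_rot"],s["force"],s["moment"],s["joint_positions"].round(2))
E
```

```text
[0.56647698 0.03629855 0.15048747] [ 2.41892228e-01  9.70302975e-01 -1.09438014e-04 -5.23517572e-04] [-0.93284377 -0.38867578 -1.26582116] [-0.00999568 -0.00424237  0.00977182] [ 0.42 -0.04 -0.14 -0.   -1.47 -2.48]
```

Request:
{"name": "send_rows", "arguments": {"increments": [[[1,0,0,0.2,0],[1,0,0,0.35,0],[1,0,0,0.35,0]]], "grip_force": 70}}

```text
time_s: 8.03
tool_pos: [0.5666, 0.0363, 0.1474]
tool_rot: [0.242, 0.97, -0.0, -0.0]
force: [-0.6, 0.2, -1.1]
width: 0.0506
grasp_force: 72.6
```

Request:
{"name": "send_rows", "arguments": {"increments": [[[1,0,0,0.1,0],[1,0,0,0.2,0],[1,0,0,0.3,0],[1,0,0,0.3,0]]]}}

```text
time_s: 8.37
tool_pos: [0.5669, 0.0362, 0.1455]
tool_rot: [0.242, 0.97, 0.0, 0.0]
force: [-1.0, 0.5, 3.2]
width: 0.0505
grasp_force: 72.9
```

Request:
{"name": "send_rows", "arguments": {"increments": [[[1,0,0,0.1,0],[1,0,0,0.2,0],[1,0,0,0.3,0],[1,0,0,0.3,0]]]}}

```text
time_s: 8.7
tool_pos: [0.567, 0.0362, 0.1427]
tool_rot: [0.242, 0.97, 0.0, 0.001]
force: [-3.3, 0.5, 5.8]
width: 0.0506
grasp_force: 73.1
```

Request:
{"name": "send_rows", "arguments": {"increments": [[[1,0,0,0.1,0],[1,0,0,0.2,0],[1,0,0,0.3,0],[1,0,0,0.3,0]]]}}

```text
time_s: 9.03
tool_pos: [0.5673, 0.0361, 0.1417]
tool_rot: [0.242, 0.97, 0.0, 0.001]
force: [-6.3, 0.8, 13.5]
width: 0.0507
grasp_force: 74.0
```

Request:
{"name": "send_rows", "arguments": {"increments": [[[1,0,0,0.1,0],[1,0,0,0.2,0],[1,0,0,0.2,0],[1,0,0,0.2,0],[1,0,0,0.2,0]]]}}

```text
time_s: 9.45
tool_pos: [0.5675, 0.036, 0.1415]
tool_rot: [0.242, 0.97, 0.0, 0.002]
force: [-9.3, 1.4, 20.1]
width: 0.0503
grasp_force: 74.6
```

```bash
python3 - <<'E'
from h import *
c=cams.capture("wrist"); save(c,"pics/w4.png")
V,U=np.mgrid[0:480,0:640]; P=unproj(c,V,U,c["depth"]); m=(np.hypot(P[...,0]-.566,P[...,1]-.036)<.02)&(P[...,2]<.24)
print("apex z",P[m][:,2].max(), np.percentile(P[m][:,2],98))
w=dict(np.load("w2.npz")); Q=unproj(w,V,U,w["depth"]); m=(np.hypot(Q[...,0]-.519,Q[...,1]-.116)<.02)&(Q[...,2]<.3); print("ref apex - tcp",Q[m][:,2].max()-.2284)
s=robot.get_state(); print(s["tool_pos"],s["force"],s["moment"])
E
```

```text
apex z 0.22913492984178474 0.22355019268531964
ref apex - tcp 0.07157231351646226
[0.56750112 0.03600593 0.14150863] [-9.26033815  0.35344912 19.40312017] [0.45582334 3.39071519 0.01916456]
```

View pics/w4.png

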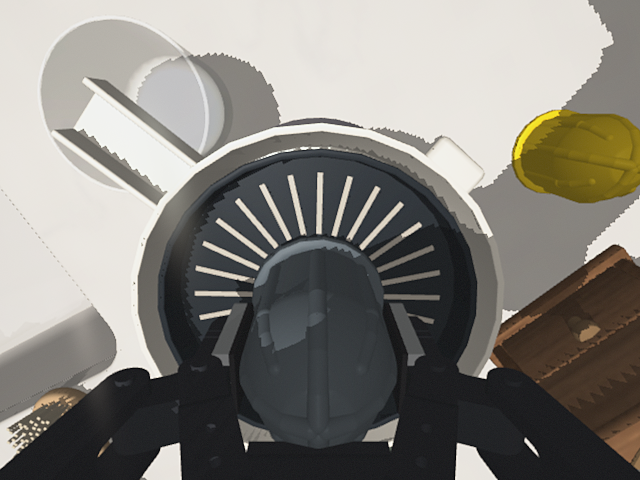

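The wrist view shows the cone centred low in the strainer, (330,318), still between the pads, with the glass in place. The TCP stopped hard at 0.1415 m under 20 N, matching the expected fully pressed height of 0.1417 m. Handing in.

```bash
python3 -c "
from plant import ticket
print(ticket.job_done())"
```

```text
the job is handed in; nothing more can be done
None
```

The dark grey cone is on the juicer, meshed with the drive and pressed to its stop (about 20 N), still gripped; the glass stayed under the spout, and I handed the job in at about 10 s without seeing the verdict.

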